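Open the wide duct's blast gate and start the dust extractor

TASK

Start dust extraction for the deburring bench: push the upright tab of the wider duct's slide gate in towards its casing until the gate is fully home (open), then lightly press the big mushroom-headed button on the control box right down, let it come back up and withdraw. Push and press gently, gripping nothing; do not press the button before the gate is open. Leave the other two buttons, the thinner duct's gate and everything lying on the bench alone, and lift nothing.

Things in the scene. Friction and masses are not known exactly. Their poses are not given: they have to be found in the camera images.
- wide_tab (a point): Where to push the wider duct's gate tab: centre of its outer face, 20 mm below its top edge. Upright steel plate 50 (x) x 8 (y) x 120 mm tall, top 150 mm above the bench, moving with the gate. Push it level along the point's own +y, its outer face looks to -y; friction about 3 N. The grey casing beyond it (+y) is 105 mm high; above 115 mm only the tab itself stands near.
- wide_gate (a joint): Travel of the wider duct's gate blade in m: 0 shut, 0.060 fully home and open at a hard stop, where the tab is 2 mm from the casing. Starts between 0 and 0.015, stays where it is left.
- wide_duct: The wider duct: a fixed ribbed metal pipe 72 mm in diameter, axis along its x at 52 mm above the bench, flared mouth towards the robot. Origin: on the bench under the pipe axis at the middle of the gate casing; its y axis is the direction in which the tab is pushed. May be the left or the right one of the two ducts.
- thin_duct: The thinner duct, same build but with a pipe 40 mm in diameter, casing 75 mm high; to be left alone. Origin likewise.
- thin_tab (a point): Centre of the outer face of the thinner duct's gate tab, 20 mm below its top edge (tab top 115 mm above the bench); leave it alone.
- panel: Fixed grey control box lying on the bench, 100 (x) x 270 (y) x 50 mm high, origin under its centre. The three black buttons stand on its top in a row along its y, 80 mm apart, in any order.
- mushroom_button_top (a point): Centre of the top of the big mushroom-headed button (domed black head 54 mm across, the widest and tallest, top 87 mm above the bench when up). Press straight down.
- mushroom_button (a joint): How far the mushroom button is pressed, m: 0 up, 0.008 at the bottom. Spring: starts to move at about 1.5 N, bottoms at about 6 N, comes back up by itself.
- round_button_top (a point): Top of the small round button, 24 mm across, top 78 mm above the bench; leave alone.
- round_button (a joint): How far the round button is pressed, m; 0 up.
- square_button_top (a point): Top of the square button, 26 mm across, top 78 mm above the bench; leave alone.
- square_button (a joint): How far the square button is pressed, m; 0 up.
- ring_mid (a point): Loose dark steel ring lying flat, 120 mm across, 22 mm high; centre. Leave alone.
- bushing_mid (a point): Loose brass bushing standing upright, 38 mm across, 50 mm high; centre. Leave alone.
- grinder_mid (a point): Loose metal pencil grinder lying on the bench, 150 mm long, 34 mm wide over its rests, 26 mm high; centre. Leave alone.
- screwdriver_grip (a point): Loose screwdriver, lying; middle of its handle. Leave alone.
- wrench_grip (a point): Loose wrench, lying; middle of its handle. Leave alone.
- can_mid (a point): Loose white can, standing, 60 mm across, 130 mm high; centre. Leave alone.

How it is judged (in metres and radians):
On the way, in this order (a step that is already met when the one before it is completed fails the run):
1. the wider duct's gate is pushed fully open (value of joint wide_gate above 0.052 m), for 0.1 s.
2. the mushroom button is pressed right down (value of joint mushroom_button above 0.006 m), for 0.05 s.
At the end, for the whole second after the job is handed in: The wider duct's gate is open (blade travel over 52 of 60 mm), all three buttons are up again (within 1.5 mm), the thinner duct's gate is within 5 mm and every loose thing within 15 mm of where it began (value of joint wide_gate above 0.052 m and value of joint each of mushroom_button, round_button, square_button below 0.0015 m and distance of thin_tab from where it was at the start of the episode below 0.005 m and distance of each of ring_mid, bushing_mid, grinder_mid, screwdriver_grip, wrench_grip, can_mid from where it was at the start of the episode below 0.015 m); the robot touches nothing.
It fails at once if the mushroom button is pressed (over 2 mm) before the gate is open (value of joint mushroom_button above 0.002 m and not (value of joint wide_gate above 0.052 m)).
It fails at once if another button is pressed (over 1.5 mm) or the thinner duct's gate is moved (over 5 mm) (value of joint any of round_button, square_button above 0.0015 m or distance of thin_tab from where it was at the start of the episode above 0.005 m).
It fails at once if the mushroom button is pressed hard (over 40 N) (contact force between anything else and mushroom_button_base above 40 N).
It fails at once if the gate's tab is hit or squeezed hard (over 45 N) (contact force between anything else and wide_duct above 45 N).
It fails at once if a loose thing on the bench is moved or lifted (over 15 mm) (distance of any of ring_mid, bushing_mid, grinder_mid, screwdriver_grip, wrench_grip, can_mid from where it was at the start of the episode above 0.015 m).
It also fails if it takes over 45 s, if anything falls off the work surface, if the arm or the gripper's body presses on something with over 40 N, if the wrist force passes 120 N, or if a joint passes its speed limit or range.

ROBOT

A 6-joint arm with a two-finger parallel gripper is mounted at the origin on the work surface. World frame = base frame: x ahead of the robot, y to its left, z up, the work surface at z = 0. Lengths are in m, angles in degrees, forces in N, time in s.
With the tool pointing down it reaches from about 0.4 to 0.825 m from the base axis. Payload 7 kg.
Tool frame: the origin (TCP) lies at the very end of the fingers, on their centre line; the grasp point (between the pads) lies 19 mm behind it; x points along the fingers, z is the direction in which the jaws open and shut, and the axes are right-handed (so a half turn about x gives the same grasp; the last joint's range is limited). The gripper opens to 88 mm and grips with 3 to 60 N. Pads are 19 mm wide; open, the fingers measure 130 mm over their backs; the gripper's body (78 mm by 193 mm) begins 47 mm behind the grasp point.
Start: joints at [89.502, 20.546, 0.682, 0, -70.136, -16.507], TCP at [0.197, 0.645, 0.227] pointing down, gripper open.
Joint ranges: [-176.03, 176.03], [-82.01, 121.73], [-58.28, 71.71], [-173.87, 95.51], [-174.79, -0.11], [-173.66, 173.66]. Speed limits (degrees/s): [136.94, 136.94, 172.46, 180, 180, 180].

INTERFACE

Orientations are given as [roll, pitch, yaw] about the fixed x, y, z axes, in that order (R = Rz(yaw) Ry(pitch) Rx(roll)).
In Python, from plant import sensors, cams, workorder gives the robot as it stands. The module is installed in compiled form; this text tells all that it offers.
- The arm moves only by the shell command python3 -m handwheel 'ROWS' [OPENING] [FORCE]. ROWS is JSON, one flat list of numbers, 4 for each row, row after row: the shift along the tool's x, y, z in cm, then the turn about the tool's x in degrees. A call has exactly 10 rows; each row is the pose to reach, as a shift and turn from the pose commanded when the call began, along the tool's axes at that moment; what a row does not reach only later rows make up. A row lasts 1/8 s, in which the tool goes at most 62.5 mm and 10.7 degrees, less where a joint would pass 70% of its speed; a pose out of reach is approached as far as the arm can. A call with a gripper value outside its range is refused whole. OPENING is the finger opening in cm, from 0 to 8.76, set as the call begins (- or left out, the last holds). The fingers move at their own pace and stop on an object; FORCE is the grip in N (left out, the last holds). Time passes only in rows, so rows that repeat a pose let the fingers close, or fill a call up. It gives the time, the measured TCP pose, the force and the opening at its end, in the units of the state.
- sensors.get_state(): the state, without advancing time (a new reading comes with each control period).
- cams.capture(name): name is "side" or "top"; returns a dict with "image" (480x640x3 uint8, red, green, blue), "fov_y" (degrees; the focal length in pixels is half the picture's height over the tangent of half this angle, whatever the lens; pixels are square), "cx", "cy" (the principal point, pixels), "xyz" and "rotation" of the camera in the world. Camera axes: x right, y down, z forward; pixel columns grow to the right and rows downward; lengths in m; the calibration is good to about 2 mm. A picture is of the moment at which its call begins. There is no depth.
- workorder.close_job(): hands the job in, once; it reports no verdict.
The state is a dict: "time_s": time; "joints": joint angles; "qd": joint speeds; "joint_torque": joint torques, N m; "tcp_pos": TCP position; "eef_rot": TCP orientation; "contact_force": force on the tool from outside, world axes, zero at the start; "moment": the same for the moment, N m; "gripper_width": finger opening in m.
Only numpy, scipy, OpenCV 4.12 (cv2) and the standard library are available. Lean on these libraries where they do the work, as an engineer would, in place of code of your own. Each camera call takes 0.05 s, during which the arm holds its last target.

## Working session

There is one attempt and no reset: what is moved stays moved. The work goes in short steps, Python scripts to look and compute and a shell command to move; the robot and the scene stay as the last step left them, time stands still between calls to the robot, and variables do not carry over. Pictures are saved under pics/ and viewed, and the job is handed in when it is done.

```bash
mkdir -p pics; python3 - <<'E'
from plant import sensors,cams
import cv2
s=sensors.get_state();print(s)
for n in("side","top"):
    c=cams.capture(n);cv2.imwrite(f"pics/{n}0.png",c["image"][:,:,::-1])
    print(n,{k:v for k,v in c.items() if k!="image"})
E
```

```text
{'time_s': 0.0, 'joints': array([ 8.95005312e+01,  2.05925359e+01,  6.33037753e-01, -1.98512291e-02,
       -7.01364330e+01, -1.65069705e+01]), 'qd': array([-0.07115036, -0.03073885, -0.01910217, -0.02792755, -0.02503287,
        0.03376323]), 'joint_torque': array([-1.34668764e-03, -5.82711196e+01,  2.93064219e+01,  6.99761957e+00,
        7.26358965e-03, -1.56433121e-04]), 'tcp_pos': array([0.19730691, 0.64499694, 0.22560553]), 'eef_rot': array([   5.50034436,   89.90227   , -101.5128556 ]), 'contact_force': array([-0.21113278, -0.44043566,  0.12491267]), 'moment': array([-0.00621306, -0.05768287, -0.0174744 ]), 'gripper_width': 0.08744351271566086}
side {'fov_y': 55.67873437379665, 'cx': 322.5291646885265, 'cy': 238.20285123955625, 'xyz': array([ 0.11329806, -0.68988368,  0.89355203]), 'rotation': array([-137.18710801,   -0.18205729,  -37.50068703])}
top {'fov_y': 47.71386549825223, 'cx': 321.72179475527014, 'cy': 243.0369636095046, 'xyz': array([ 0.39654224, -0.12264113,  1.3192461 ]), 'rotation': array([-172.98406399,    0.76191146,  -89.98659978])}
```

View pics/side0.png

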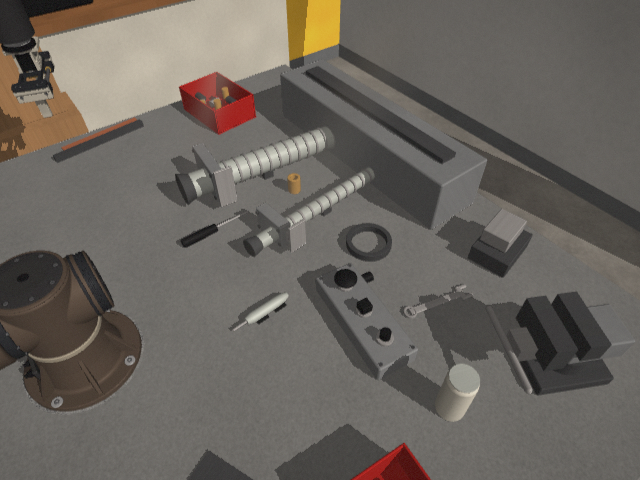

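View pics/top0.png

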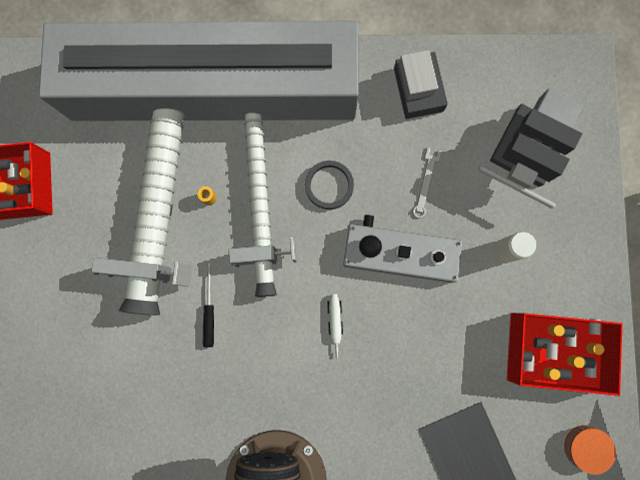

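```bash
cat > h.py <<'E'
import numpy as np,cv2
from scipy.spatial.transform import Rotation as R
def cam(c):
    f=240/np.tan(np.radians(c["fov_y"]/2)); return f,c["cx"],c["cy"],np.array(c["xyz"]),R.from_euler("xyz",c["rotation"],degrees=True).as_matrix()
def proj(c,P):
    f,cx,cy,t,M=cam(c); p=(np.atleast_2d(P)-t)@M; return np.c_[cx+f*p[:,0]/p[:,2],cy+f*p[:,1]/p[:,2]]
def ray(c,u,v):
    f,cx,cy,t,M=cam(c); return t,M@np.array([(u-cx)/f,(v-cy)/f,1])
def onz(c,u,v,z):
    t,d=ray(c,u,v); return t+d*(z-t[2])/d[2]
def tri(c1,p1,c2,p2):
    t1,d1=ray(c1,*p1);t2,d2=ray(c2,*p2);d1/=np.linalg.norm(d1);d2/=np.linalg.norm(d2)
    s=np.linalg.lstsq(np.c_[d1,-d2],t2-t1,rcond=None)[0]
    a,b=t1+s[0]*d1,t2+s[1]*d2; return (a+b)/2,np.linalg.norm(a-b)
E
python3 - <<'E'
from plant import cams
from h import *
S=cams.capture("side");T=cams.capture("top")
print(proj(S,[[0,0,0],[.197,.645,.227]]),proj(T,[[0,0,0]]))
def crop(c,x,y,w,h,k,n):
    cv2.imwrite(n,cv2.resize(c["image"][y:y+h,x:x+w,::-1],None,fx=k,fy=k,interpolation=cv2.INTER_CUBIC))
crop(T,85,225,130,95,6,"pics/tz1.png"); crop(T,335,205,130,85,6,"pics/tz2.png")
crop(S,165,130,130,95,6,"pics/sz1.png"); crop(S,310,255,130,95,6,"pics/sz2.png")
E
```

```text
[[ 84.63019128 356.64484829]
 [ 48.61752322 105.38216844]] [[276.50734071 481.56169167]]
```

View pics/tz1.png

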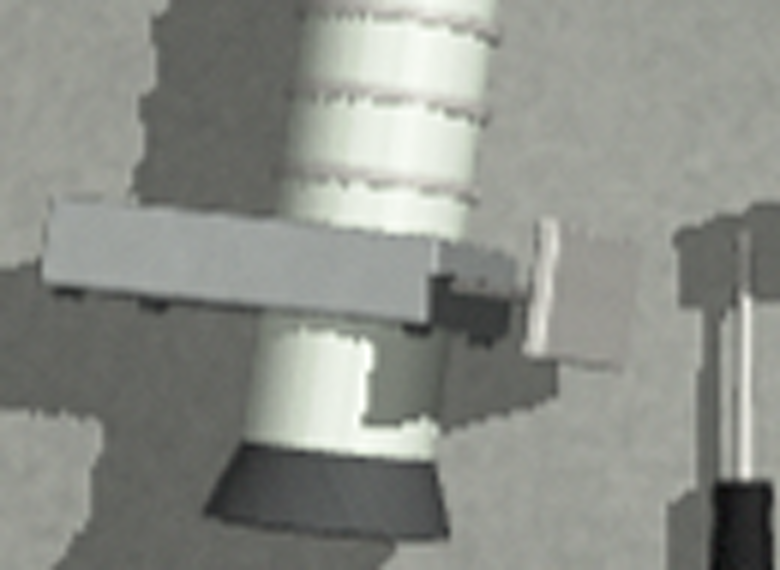

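View pics/sz1.png

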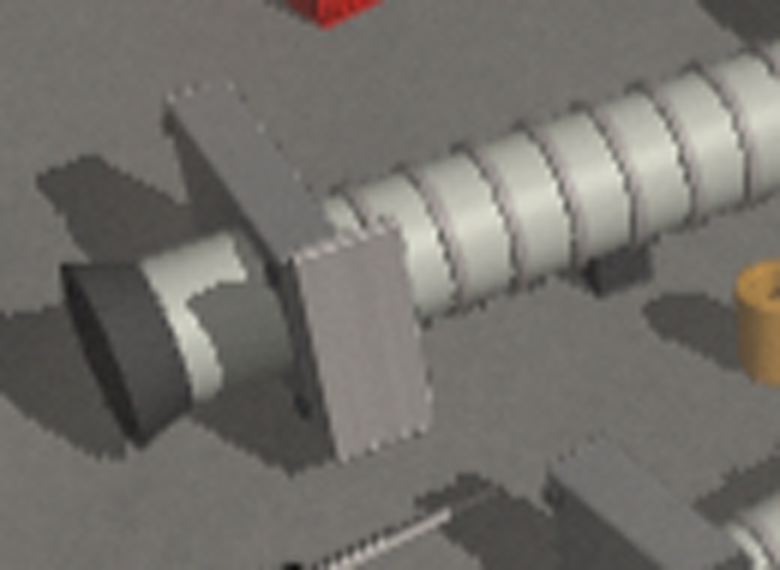

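View pics/tz2.png

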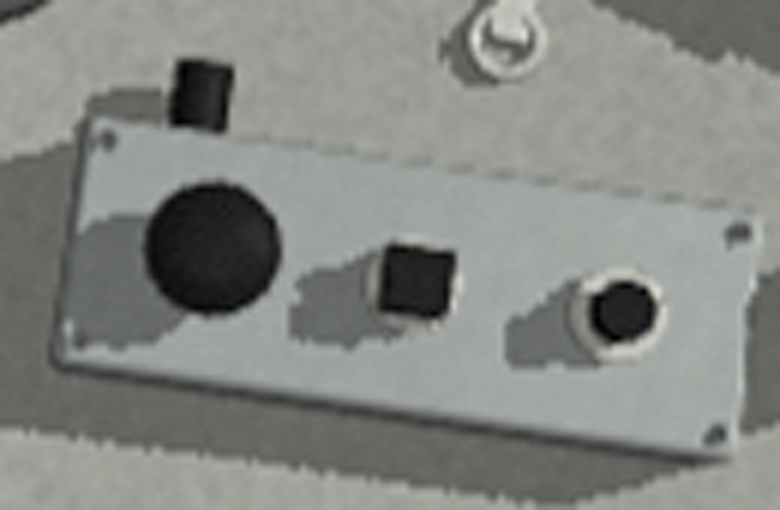

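View pics/sz2.png

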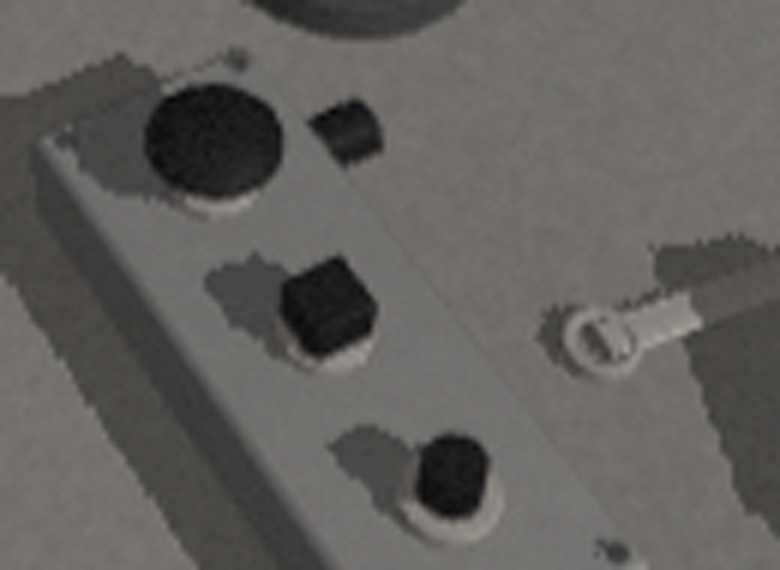

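```bash
python3 - <<'E'
from plant import cams
from h import *
S=cams.capture("side");T=cams.capture("top")
q=lambda p,o:((p[0]+.5)/6-.5+o[0],(p[1]+.5)/6-.5+o[1])
t=lambda *p:q(p,(85,225)); s=lambda *p:q(p,(165,130))
for a in [(546,357),(557,218),(551,288),(527,354),(540,216)]: print("toptab",a,onz(T,*t(*a),.15))
for a in [(299,264),(401,234),(292,252),(388,222)]: print("sidetab",a,onz(S,*s(*a),.15))
print(tri(T,t(546,357),S,s(299,264)),tri(T,t(557,218),S,s(401,234)))
# casing top z=.105
for a in [(42,284),(52,205),(432,240),(428,324)]: print("casing",onz(T,*t(*a),.105))
# panel & buttons
b=lambda *p:q(p,(335,205)); sb=lambda *p:q(p,(310,255))
for c,o,n in((T,(335,205),"T"),(S,(310,255),"S")):
    im=c["image"][o[1]:o[1]+95,o[0]:o[0]+130]
    m=(im.max(2)<48).astype(np.uint8)
    k,l,st,ce=cv2.connectedComponentsWithStats(m)
    for i in range(1,k):
        if st[i,4]>40:
            u=ce[i]+o; print(n,st[i],u,onz(c,*u,.082),onz(c,*u,.087))
for a in [(95,118),(758,212),(728,457),(60,362)]: print("panel",onz(T,*b(*a),.05))
E
```

```text
toptab (546, 357) [0.45161518 0.20841418 0.15      ]
toptab (557, 218) [0.501796   0.20608976 0.15      ]
toptab (551, 288) [0.47646006 0.20743003 0.15      ]
toptab (527, 354) [0.45269553 0.21531224 0.15      ]
toptab (540, 216) [0.50252787 0.21228501 0.15      ]
sidetab (299, 264) [0.45154953 0.20270553 0.15      ]
sidetab (401, 234) [0.49642472 0.19416591 0.15      ]
sidetab (292, 252) [0.45304675 0.21173832 0.15      ]
sidetab (388, 222) [0.49607936 0.20484584 0.15      ]
(array([0.45287827, 0.20937796, 0.14490284]), np.float64(0.0022532644850285755)) (array([0.50305708, 0.20971333, 0.13696167]), np.float64(0.00019387558094967125))
casing [0.48116781 0.41197701 0.105     ]
casing [0.51094213 0.40974811 0.105     ]
casing [0.49760313 0.265572   0.105     ]
casing [0.46608156 0.26589145 0.105     ]
T [28 10 11 12 89] [368.01123596 220.4494382 ] [ 0.60115532 -0.21291159  0.082     ] [ 0.60032843 -0.21254678  0.087     ]
T [ 24  31  22  21 366] [369.74863388 246.04644809] [ 0.54170875 -0.21628642  0.082     ] [ 0.5411221  -0.21590798  0.087     ]
T [ 63  41  13  12 120] [403.875     
[... 174 characters left out ...]
] [ 0.5169763  -0.37150645  0.087     ]
S [ 24  14  23  19 335] [345.07164179 277.97014925] [ 0.53908932 -0.22263327  0.082     ] [ 0.53646601 -0.22551201  0.087     ]
S [52 17 11 10 75] [367.72 276.4 ] [ 0.58261521 -0.25023443  0.082     ] [ 0.57972373 -0.25294312  0.087     ]
S [ 46  43  17  16 175] [363.93142857 305.74285714] [ 0.52354017 -0.30507216  0.082     ] [ 0.52101265 -0.30744299  0.087     ]
S [ 69  73  12  13 125] [384.832 333.768] [ 0.51236849 -0.38267718  0.082     ] [ 0.5099098  -0.38456989  0.087     ]
panel [ 0.59742641 -0.17358572  0.05      ]
panel [ 0.55968415 -0.43289352  0.05      ]
panel [ 0.46381897 -0.41831573  0.05      ]
panel [ 0.50101282 -0.15932274  0.05      ]
```

```bash
cat >> h.py <<'E'
def st():
    from plant import sensors
    s=sensors.get_state(); return s,R.from_euler("xyz",s["eef_rot"],degrees=True).as_matrix()
E
python3 - <<'E'
from h import *
from plant import cams
s,M=st();print(s["time_s"],s["tcp_pos"],s["eef_rot"]);print(M.round(4))
print("yaw of z",np.degrees(np.arctan2(M[1,2],M[0,2])),"y",np.degrees(np.arctan2(M[1,1],M[0,1])))
for P in [(.33,.39,.226),(.464,.150,.226)]: print(P,(M.T@(np.array(P)-s["tcp_pos"])*100).round(2))
E
```

```text
0.3 [0.19737742 0.64530894 0.22623811] [  9.83044093  89.96534421 -97.17490897]
[[-1.000e-04  9.563e-01 -2.925e-01]
 [-6.000e-04 -2.925e-01 -9.563e-01]
 [-1.000e+00  1.000e-04  6.000e-04]]
yaw of z -107.00535165739923 y -17.005348131071123
(0.33, 0.39, 0.226) [ 0.04 20.15 20.54]
(0.464, 0.15, 0.226) [ 0.05 39.98 39.57]
```

```bash
python3 - <<'E'
from h import *
s,M=st()
for P in [(.472,.165,.226)]: print(P,(M.T@(np.array(P)-s["tcp_pos"])*100).round(2))
E
python3 -m handwheel '[0,2,2,5, 0,6,6,14, 0,10.5,10.5,23, 0,15,15,32, 0,19.5,19.5,41, 0,24,24,50, 0,28.5,28,59, 0,33,32,68, 0,36,35.5,75, 0,38,36.5,78.5]' 0
```

```text
(0.472, 0.165, 0.226) [ 0.05 40.31 37.9 ]
time_s: 1.55
tcp_pos: [0.4545, 0.183, 0.2269]
eef_rot: [-123.7, 90.0, 50.5]
contact_force: [-0.3, 1.4, -0.5]
gripper_width: 0.0006
```

```bash
cat >> h.py <<'E'
def go(*P):
    s,M=st(); print(s["time_s"],s["tcp_pos"].round(4),"zyaw",np.degrees(np.arctan2(M[1,2],M[0,2])).round(2),"F",s["contact_force"].round(1))
    for p in P: print(p,(M.T@(np.array(p)-s["tcp_pos"])*100).round(2))
E
python3 -c "
from h import *
go((.472,.165,.226),(.472,.165,.125))"
```

```text
1.55 [0.4545 0.183  0.2269] zyaw 174.21 F [-0.3  1.4 -0.5]
(0.472, 0.165, 0.226) [ 0.09  1.61 -1.92]
(0.472, 0.165, 0.125) [10.19  1.61 -1.92]
```

```bash
python3 -m handwheel '[0,1.0,-1.0,0, 0,1.8,-1.9,0, 1,1.8,-1.9,0, 2.5,1.8,-1.9,0, 4,1.8,-1.9,0, 5.5,1.8,-1.9,0, 7,1.8,-1.9,0, 8.5,1.8,-1.9,0, 9.5,1.8,-1.9,0, 10.2,1.8,-1.9,0]' 0
python3 - <<'E'
from h import *
from plant import cams
go()
for n,b in(("side",(150,110,130,95)),("top",(95,215,130,95))):
    c=cams.capture(n);s,M=st()
    i=c["image"][:,:,::-1].copy(); x,y,w,h=b
    print(n,proj(c,s["tcp_pos"]))
    cv2.imwrite(f"pics/{n}1.png",cv2.resize(i[y:y+h,x:x+w],None,fx=6,fy=6,interpolation=cv2.INTER_CUBIC))
E
```

```text
time_s: 2.8
tcp_pos: [0.4712, 0.1655, 0.1239]
eef_rot: [56.4, 90.0, -129.1]
contact_force: [1.1, -0.2, -0.0]
gripper_width: 0.0004
2.8 [0.4712 0.1655 0.1239] zyaw 174.5 F [ 1.1 -0.2 -0. ]
side [[229.83741575 186.14295379]]
top [[198.61235767 275.83732477]]
```

View pics/side1.png

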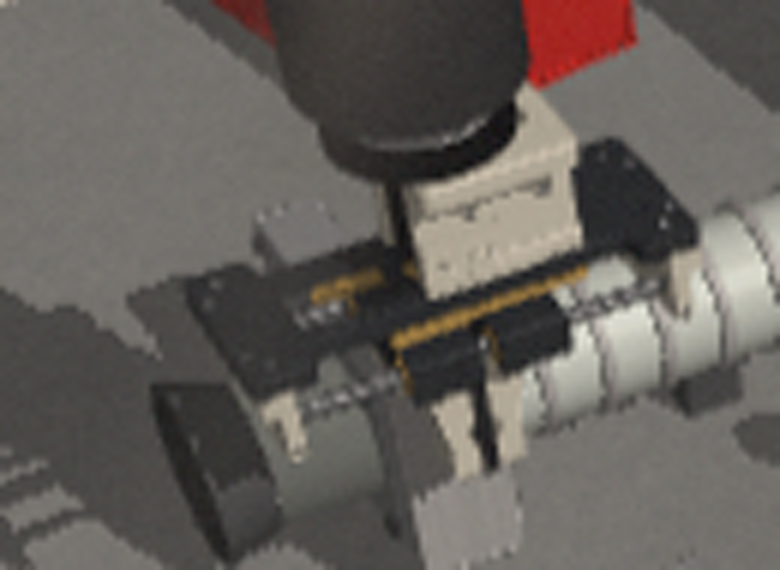

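View pics/top1.png

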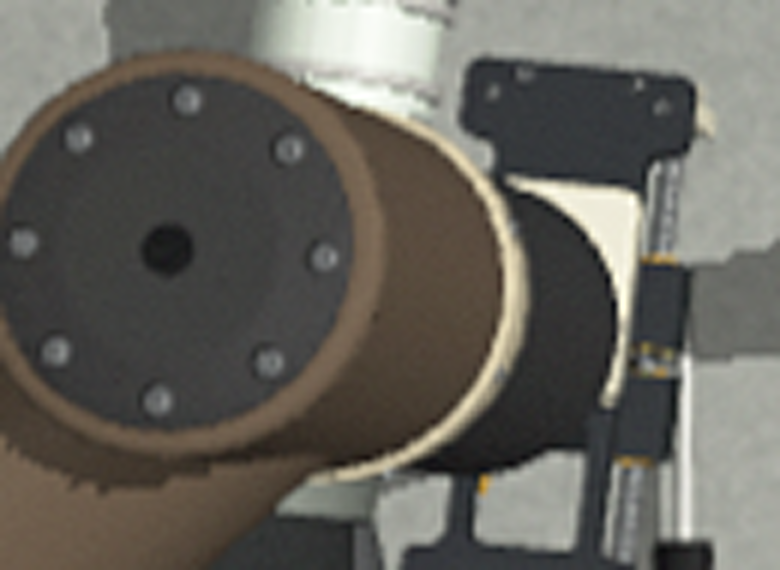

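```bash
python3 -m handwheel '[0,-1,0,0, 0,-2,0,0, 0,-2.4,0,0, 0,-2.8,0,0, 0,-3.2,0,0, 0,-3.6,0,0, 0,-4,0,0, 0,-4.4,0,0, 0,-4.8,0,0, 0,-5.2,0,0]' 0; python3 -c "
from h import *
go()"
```

```text
time_s: 4.15
tcp_pos: [0.4764, 0.2176, 0.1246]
eef_rot: [-158.5, 90.0, 16.0]
contact_force: [1.4, -4.1, 1.6]
gripper_width: 0.0006
4.15 [0.4764 0.2176 0.1246] zyaw 174.5 F [ 1.4 -4.1  1.6]
```

```bash
python3 -m handwheel '[0,-0.3,0,0, 0,-0.6,0,0, 0,-0.9,0,0, 0,-1.2,0,0, 0,-1.5,0,0, 0,-1.7,0,0, 0,-1.9,0,0, 0,-2.0,0,0, 0,-2.1,0,0, 0,-2.2,0,0]' 0; python3 -c "
from h import *
go()"
```

```text
time_s: 5.4
tcp_pos: [0.4784, 0.2392, 0.1245]
eef_rot: [77.5, 90.0, -108.0]
contact_force: [2.6, -3.4, 0.8]
gripper_width: 0.0001
5.4 [0.4784 0.2392 0.1245] zyaw 174.49 F [ 2.6 -3.4  0.8]
```

```bash
python3 -m handwheel '[0,-0.05,0,0, 0,-0.1,0,0, 0,-0.15,0,0, 0,-0.2,0,0, 0,-0.25,0,0, 0,-0.3,0,0, 0,-0.35,0,0, 0,-0.4,0,0, 0,-0.4,0,0, 0,-0.4,0,0]' 0; python3 -c "
from h import *
go()"
```

```text
time_s: 6.65
tcp_pos: [0.4786, 0.2421, 0.1246]
eef_rot: [76.2, 89.9, -109.3]
contact_force: [3.4, -7.4, 1.7]
gripper_width: 0.0004
6.65 [0.4786 0.2421 0.1246] zyaw 174.48 F [ 3.4 -7.4  1.7]
```

```bash
python3 -m handwheel '[0,-0.02,0,0, 0,-0.04,0,0, 0,-0.06,0,0, 0,-0.08,0,0, 0,-0.1,0,0, 0,-0.12,0,0, 0,-0.14,0,0, 0,-0.15,0,0, 0,-0.15,0,0, 0,-0.15,0,0]' 0; python3 -c "
from h import *
go()"
```

```text
time_s: 7.9
tcp_pos: [0.4785, 0.2421, 0.1245]
eef_rot: [76.2, 89.8, -109.4]
contact_force: [3.9, -13.5, 4.2]
gripper_width: 0.0003
7.9 [0.4785 0.2421 0.1245] zyaw 174.46 F [  3.9 -13.5   4.2]
```

Force rises with no further motion, so the gate is at its stop. I'll back off, lift and look.

```bash
python3 -m handwheel '[0,0.3,0,0, 0,1,0,0, 0,2,0,0, 0,3,0,0, 0,4,0,0, -2,4,0,0, -4,4,0,0, -6,4,0,0, -8,4,0,0, -10,4,0,0]' 0; python3 -c "
from h import *
go((.5415,-.216,.20))"
```

```text
time_s: 9.15
tcp_pos: [0.4749, 0.2044, 0.2253]
eef_rot: [-93.1, 90.0, 81.4]
contact_force: [0.7, 0.8, 0.1]
gripper_width: 0.0003
9.15 [0.4749 0.2044 0.2253] zyaw 174.48 F [0.7 0.8 0.1]
(0.5415, -0.216, 0.2) [  2.52  41.2  -10.67]
```

```bash
python3 -m handwheel '[0,2,-0.5,0, 0,7,-1.8,0, 0,12,-3.1,0, 0,17,-4.4,0, 0,22,-5.7,0, 0,27,-7,0, 0,32,-8.3,0, 0,37,-9.6,0, 0,40,-10.4,0, 0,41.3,-10.6,0]' 0
python3 - <<'E'
from h import *
from plant import cams
go((.5405,-.218,.20),(.5405,-.218,.097))
for n,b in(("side",(150,110,270,200)),("top",(85,215,130,95))):
    c=cams.capture(n);s,M=st()
    i=c["image"][:,:,::-1].copy(); x,y,w,h=b; k=760/w
    print(n,proj(c,[s["tcp_pos"],[.5405,-.218,.087]]))
    cv2.imwrite(f"pics/{n}2.png",cv2.resize(i[y:y+h,x:x+w],None,fx=k,fy=k,interpolation=cv2.INTER_CUBIC))
E
```

```text
time_s: 10.4
tcp_pos: [0.5397, -0.2188, 0.2232]
eef_rot: [-5.3, 89.9, 169.0]
contact_force: [-0.7, 0.7, -0.2]
gripper_width: 0.0005
10.4 [ 0.5397 -0.2188  0.2232] zyaw 174.34 F [-0.7  0.7 -0.2]
(0.5405, -0.218, 0.2) [ 2.32 -0.08 -0.08]
(0.5405, -0.218, 0.097) [12.62 -0.08 -0.1 ]
side [[346.97607232 233.8047509 ]
 [344.33584623 275.00413178]]
top [[375.71896411 238.82969459]
 [370.6686568  246.31581934]]
```

View pics/side2.png

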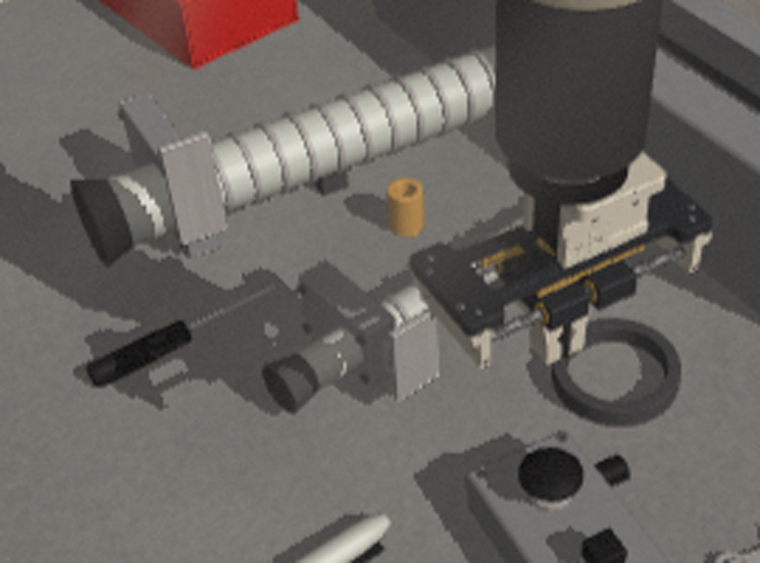

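View pics/top2.png

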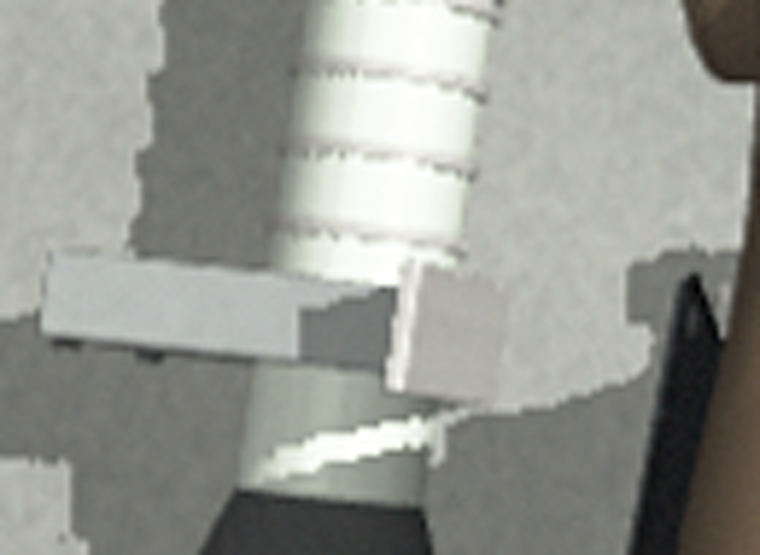

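The side and top views show the tab up against the casing (top crop x≈400, casing edge right beside it), so the gate is home. Now I'll lower the tool over the mushroom button.

```bash
python3 -m handwheel '[1,-0.1,-0.1,0, 3,-0.1,-0.1,0, 5,-0.1,-0.1,0, 7,-0.1,-0.1,0, 9,-0.1,-0.1,0, 10.5,-0.1,-0.1,0, 11.5,-0.1,-0.1,0, 12,-0.1,-0.1,0, 12.3,-0.1,-0.1,0, 12.4,-0.1,-0.1,0]' 0
python3 - <<'E'
from h import *
from plant import cams
go((.5405,-.218,.087),(.5405,-.218,.079))
c=cams.capture("side")
cv2.imwrite("pics/side3.png",cv2.resize(c["image"][215:310,290:420,::-1],None,fx=6,fy=6,interpolation=cv2.INTER_CUBIC))
E
```

```text
time_s: 11.75
tcp_pos: [0.5422, -0.2156, 0.1008]
eef_rot: [174.9, 90.0, -10.6]
contact_force: [-0.1, -0.1, -0.4]
gripper_width: 0.0002
11.75 [ 0.5422 -0.2156  0.1008] zyaw 174.49 F [-0.1 -0.1 -0.4]
(0.5405, -0.218, 0.087) [1.38 0.26 0.15]
(0.5405, -0.218, 0.079) [2.18 0.26 0.15]
```

View pics/side3.png

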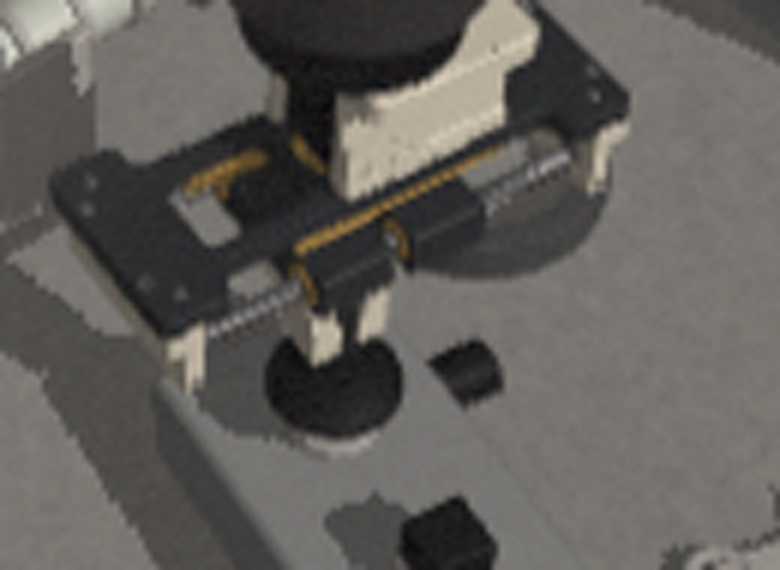

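```bash
python3 -m handwheel '[0.4,0.2,0.1,0, 0.8,0.2,0.1,0, 1.0,0.2,0.1,0, 1.15,0.2,0.1,0, 1.3,0.2,0.1,0, 1.45,0.2,0.1,0, 1.6,0.2,0.1,0, 1.75,0.2,0.1,0, 1.85,0.2,0.1,0, 1.9,0.2,0.1,0]' 0
python3 -c "
from h import *
go()"
```

```text
time_s: 13.05
tcp_pos: [0.5409, -0.2174, 0.0817]
eef_rot: [167.1, 90.0, -18.4]
contact_force: [-0.5, 1.0, 4.3]
gripper_width: 0.0003
13.05 [ 0.5409 -0.2174  0.0817] zyaw 174.5 F [-0.5  1.   4.3]
```

```bash
python3 -m handwheel '[0.05,0,0,0, 0.1,0,0,0, 0.15,0,0,0, 0.2,0,0,0, 0.25,0,0,0, 0.3,0,0,0, 0.32,0,0,0, 0.34,0,0,0, 0.34,0,0,0, 0.34,0,0,0]' 0
python3 -c "
from h import *
go()"
```

```text
time_s: 14.3
tcp_pos: [0.541, -0.2175, 0.0792]
eef_rot: [157.7, 90.0, -27.7]
contact_force: [-3.3, 2.4, 13.1]
gripper_width: 0.0004
14.3 [ 0.541  -0.2175  0.0792] zyaw 174.52 F [-3.3  2.4 13.1]
```

Bottomed: 13 N against the 6 N expected at the bottom, and z = 0.079, which is the fully pressed height. Now I'll withdraw.

```bash
python3 -m handwheel '[-0.2,0,0,0, -0.6,0,0,0, -1,0,0,0, -1.5,0,0,0, -3,0,0,0, -5,0,0,0, -8,0,0,0, -11,0,0,0, -14,0,0,0, -15,0,0,0]' 0
python3 -m handwheel '[0,-1,0,0, 0,-3,0,0, 0,-6,0,0, 0,-9,0,0, 0,-12,0,0, 0,-15,0,0, 0,-17,0,0, 0,-18,0,0, 0,-18,0,0, 0,-18,0,0]' 0
python3 - <<'E'
from h import *
from plant import cams
go()
for n in("side","top"): cv2.imwrite(f"pics/{n}4.png",cams.capture(n)["image"][:,:,::-1])
E
```

```text
time_s: 15.55
tcp_pos: [0.5417, -0.2176, 0.231]
eef_rot: [176.4, 89.8, -9.1]
contact_force: [0.8, -0.4, 0.0]
gripper_width: 0.0005
time_s: 16.8
tcp_pos: [0.558, -0.0388, 0.2281]
eef_rot: [42.0, 90.0, -143.6]
contact_force: [1.1, -0.3, 0.4]
gripper_width: 0.0005
16.8 [ 0.558  -0.0388  0.2281] zyaw 174.47 F [ 1.1 -0.3  0.4]
```

View pics/side4.png

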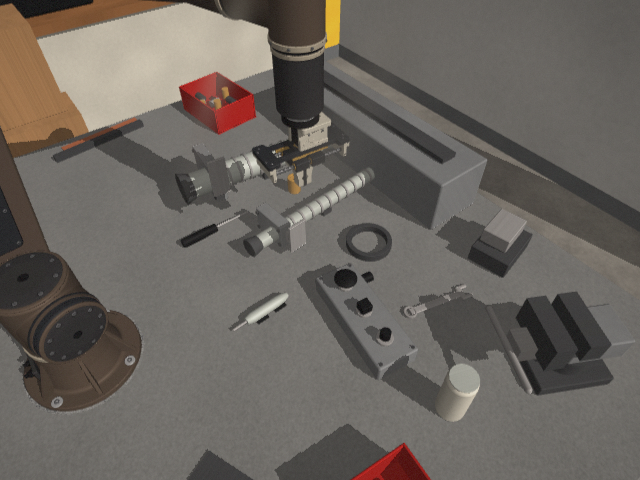

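View pics/top4.png

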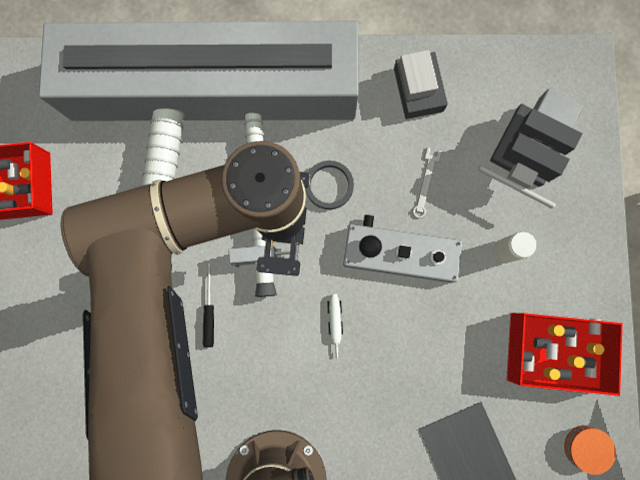

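The mushroom head is back at its original pixels (side 345,278; top 370,246). The visible loose things haven't moved, and the tool hangs clear at z = 0.228.

```bash
python3 -c "
from plant import workorder
print(workorder.close_job())"
```

```text
the job is handed in; nothing more can be done
None
```

I opened the wider duct's gate, then pressed the mushroom button right down, let it come back up, withdrew and handed the job in at about 17 s. `close_job` gives no verdict, so these results rest on my own checks.

- **Gate:** I pushed the tab in with closed fingers until it stopped moving. The last reading at the stop was about 14 N (limit 45 N). Pictures taken afterwards show the tab right against the casing.
- **Button:** It bottomed with the fingertips at z = 0.079 m, the fully pressed height, at a last reading of about 13 N (limit 40 N). The final pictures show it back up where it started.
- **Everything else:** In the final pictures the other two buttons and the loose things look unmoved by eye. The arm partly hid the bushing in the side view, and in the top view it hid the bushing and partly the thin duct's gate. The tool never went near either of them. It was clear of everything at the end, with contact force only at the noise level of about 1 N.

**Disagreements:** The two cameras differed by about 7 mm on the button's position, which is small against its 54 mm head. The gate stopped about 4 mm earlier than my camera estimate, so I relied on the rise in force and the pictures to confirm it was home.

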